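Cool down the resin curing box

TASK

The resin curing box has to cool slowly under watch. Take the dial thermometer from its wooden stand, push its probe fully home in the port of the metal block on the box's side and let go of it; only then take the lid by its bar handle, raise it past its balance point (not as far as its stop), bring it back down and hold it still by the handle just below the balance point, within about ten degrees, where it would fall shut if released. Finish while still holding the lid there, with the thermometer home in its port and the mould, jar and bottle left alone.

Things in the scene. Friction and masses are not known exactly. Their poses are not given: they have to be found in the camera images.
- curing_box: Fixed white open box under a grey lid, 200 (x) x 260 (y) x 110 mm high; origin at the centre of its underside, z up, -x its front (towards the robot), where the lid's handle is; may be turned a little. A metal block 90 x 60 x 100 mm high stands against its -y side, centred 30 mm to -x and 160 mm to -y of the origin; the probe port is in its top. Front knob and rear coils are for looks.
- port (a point): Centre of the mouth of the round vertical probe port in the top of the metal block, 100 mm above the table. A thin brass ring, 25 mm across, is drawn round it. Bore 10 mm across, 55 mm deep, z up (axes as the box).
- lid (a joint): Angle of the sprung lid (grey, amber pane, 200 x 260 x 10 mm, 0.8 kg with handle): 0 rad closed, level; grows as its front edge rises; stop at 1.5. Balance point at 1.00 rad (57 degrees): below it the lid falls shut by itself, above it the springs swing it up to the stop. The handle needs about 1.2 N upwards when closed, 0 at balance, some 0.25 N at 0.1 rad either side of it.
- lid_hinge (a point): Point on the hinge axis at its middle (at x +100, y 0, z 110.5 mm in the box's frame). The axis runs along the box's y. The point turns with the lid.
- handle (a point): Round steel bar, 12 mm thick, 120 mm long along the box's y, 45 mm out from the lid's front edge in the lid's plane, on 10 mm arms at its ends; 39 mm clear gap to the lid. Point at the bar's middle, 245 mm from the hinge axis and 4 mm above it when closed (115 mm above the table). Turns with the lid; it can turn between gripping fingers, so the gripper may keep pointing down.
- thermometer: Dial thermometer, upright, about 60 g. Origin at the probe's tip, z up along it: steel stem 7 mm across with a 5 mm cone point, 0 to 45 mm; brass collar 18 mm across, 45 to 70 mm; round steel dial 40 mm across, 70 to 82 mm (grip its rim from above at 76 mm). The collar's underside is the stop: home in the port it rests on the block, tip 45 mm below the mouth.
- probe_tip (a point): The tip of the thermometer's probe (the same point as its origin).
- stand: Fixed light wooden block, 60 x 60 x 55 mm high, origin at the centre of its underside. The thermometer stands in a 10 mm bore in its top, collar resting on the top, tip 10 mm above the table. It is on the left or right of the box, changing places with the mould.
- mould: Bystander: flat round blue silicone mould, 110 mm across, 12 mm high, with a small tab; origin at the centre of its underside. Leave alone.
- resin_jar: Bystander: white plastic jar, 72 mm across, 140 mm high, origin at the centre of its underside. Leave alone.
- hardener_bottle: Bystander: white plastic bottle, 56 mm across, 130 mm high, origin at the centre of its underside. Leave alone.
Things that resemble listed ones, but are neither listed nor needed, are in the scene too. There is more than one size of the thermometer; the job needs the middle-sized.

How it is judged (in metres and radians):
On the way, in this order (a step that is already met when the one before it is completed fails the run):
1. the thermometer is fully home and upright in the port, and let go, with the lid still shut (z of probe_tip in the frame of port below -0.04 m and horizontal distance between probe_tip and port below 0.004 m and angle between thermometer's own z axis and vertical below 0.09 rad and contact force between the fingers and thermometer below 0.1 N and value of joint lid below 0.1 rad), for 0.2 s.
2. the lid is raised past its balance point (value of joint lid above 1.03 rad), for 0.1 s.
At the end, for the whole second after the job is handed in: Fingers hold the lid still by its handle (over 0.1 N, under 0.05 rad/s) at 0.80 to 0.985 rad, just below balance (1.00); thermometer let go, home in the port (tip 40 mm deep, within 4 mm of the axis, 0.09 rad of upright); bystanders within 30 mm of their start and within 0.2 rad of upright (value of joint lid between 0.8 and 0.985 rad and velocity of joint lid between -0.05 and 0.05 rad/s and (contact force between the fingers and lid_c1 above 0.1 N or contact force between the fingers and lid_c2 above 0.1 N or contact force between the fingers and lid_c3 above 0.1 N) and contact force between the fingers and thermometer below 0.1 N and z of probe_tip in the frame of port below -0.04 m and horizontal distance between probe_tip and port below 0.004 m and angle between thermometer's own z axis and vertical below 0.09 rad and distance of each of mould, resin_jar, hardener_bottle from where it was at the start of the episode below 0.03 m and angle between each of mould, resin_jar, hardener_bottle's own z axis and vertical below 0.2 rad); the arm keeps its last pose, push and grip.
It fails at once if the lid is lifted (above 0.2 rad) while the thermometer is not home in its port (value of joint lid above 0.2 rad and not (z of probe_tip in the frame of port below -0.04 m and horizontal distance between probe_tip and port below 0.004 m and angle between thermometer's own z axis and vertical below 0.09 rad)).
It fails at once if the lid swings up to its stop (above 1.42 rad) (value of joint lid above 1.42 rad).
It fails at once if a bystander is shoved more than 30 mm or knocked over (distance of any of mould, resin_jar, hardener_bottle from where it was at the start of the episode above 0.03 m or angle between any of mould, resin_jar, hardener_bottle's own z axis and vertical above 0.3 rad).
It also fails if it takes over 64 s, if anything falls off the work surface, if the arm or the gripper's body presses on something with over 40 N, if the wrist force passes 120 N, or if a joint passes its speed limit or range.

ROBOT

A 6-joint arm with a two-finger parallel gripper is mounted at the origin on the work surface. World frame = base frame: x ahead of the robot, y to its left, z up, the work surface at z = 0. Lengths are in mm, angles in rad, forces in N, time in s.
With the tool pointing down it reaches from about 375 to 925 mm from the base axis. Payload 5.7 kg.
Tool frame: the origin (TCP) lies midway between the tips of the shut fingers; the grasp point (between the pads) lies 19 mm behind it; z points along the fingers, y is the line along which they close (so a half turn about z gives the same grasp; the last joint's range is limited). The gripper opens to 85 mm and grips with 20 to 120 N. Pads are 22 mm wide; open, the fingers measure 114 mm over their backs; the gripper's body (76 mm by 85 mm) begins 54 mm behind the grasp point. The pads swing forward as they close: fully open they stand 13 mm farther back than shut.
Start: joints at [-1.417, 0.359, 1.51, -0, 1.272, -0.115], TCP at [159.331, -578.426, 231.267] pointing down, gripper open.
Joint ranges: [-2.97, 2.97], [-1.01, 2.36], [0.21, 2.38], [-0.96, 4.11], [0.2, 2.71], [-2.98, 2.98]. Speed limits (rad/s): [2.39, 2.39, 3.14, 3.14, 3.14, 3.14].

INTERFACE

Orientations are given as a unit quaternion [x, y, z, w].
In Python, from bench import r, optics, finish_job gives the robot as it stands.
- The arm moves only by the tool apply_moves, never from a script. Its argument "commands" is a list of rows, each an object with "turn": the turn, a rotation vector about the world's x, y, z each as a share of 0.1 rad, from -1 to 1, a list of three; "delta_pos": the shift along the world's x, y, z each as a share of 20 mm, from -1 to 1, a list of three; "gripper": the opening, from 0 (shut) to 1 (fully open). A call has 1 to 8 rows; each row shifts and turns the commanded pose from where the row before left it; what a row does not reach is not made up. A row lasts 1/12 s, in which the tool goes at most 41.7 mm and 7.16 degrees, less where a joint would pass 70% of its speed; a pose out of reach is approached as far as the arm can. A call with a number of a shift or a turn outside -1 to 1 is refused whole. A call with a gripper value outside its range is refused whole. The fingers move at their own pace and stop on an object; "force" is the grip in N (left out, the last holds). Time passes only in rows, so rows that do not move let the fingers close. It gives the time, the measured TCP pose, the force, the opening and the grip force at its end, in the units of the state.
- r.sense(): the state, without advancing time (a new reading comes with each control period).
- optics.camera(name): name is "scene" or "top"; returns a dict with "color" (420x560x3 uint8, red, green, blue), "vertical_fov" (degrees; the focal length in pixels is half the picture's height over the tangent of half this angle, whatever the lens; pixels are square), "cx", "cy" (the principal point, pixels), "origin" and "attitude" of the camera in the world. Camera axes: x right, y down, z forward; pixel columns grow to the right and rows downward; lengths in mm; the calibration is good to about 2 mm. A picture is of the moment at which its call begins. There is no depth.
- finish_job(): hands the job in; it is judged then, once.
Trained networks look in a picture, given as the dict that the camera call returned (one of the last four; its "shot" number tells which), for a name from the list of things; names that differ only in an ending like _2 or _b are one class to them, and where a whole thing is asked for, a point or a joint stands for the part that bears it (a point fixed in the world has none). Each returns a list of dicts, best first, with "confidence" (0 to 1); they miss things now and then, are a little off and sometimes report something else, mostly with a low value. They report only what shows in the picture. A call takes as long as a camera call. They do not tell look-alikes from the thing itself.
- optics.find_in(picture, target): "xyz" ([x, y, z] in mm, in world coordinates, good to about 4 mm: the middle of the surface that is visible of it).
- optics.tip_of(picture, target): "xyz" ([x, y, z] in mm, in world coordinates, good to about 4 mm: a listed point, or the origin of a listed thing).
The state is a dict: "time_s": time; "joint_pos": joint angles; "qd": joint speeds; "tau": joint torques, N m; "eef_pos": TCP position; "eef_rot": TCP orientation; "force": force on the tool from outside, world axes, zero at the start; "torque": the same for the moment, N m; "finger_gap": opening from 0.0 (shut) to 1.0 (fully open); "gripper_force": force on a finger pad.
Only numpy, scipy, OpenCV 4.12 (cv2) and the standard library are available. Lean on these libraries where they do the work, as an engineer would, in place of code of your own. Each camera call takes 0.05 s, during which the arm holds its last target. There are 200 camera calls.

## Working session

There is one attempt and no reset: what is moved stays moved. The work goes in short steps, Python scripts to look and compute and a tool call to move; the robot and the scene stay as the last step left them, time stands still between calls to the robot, and variables do not carry over. Pictures are saved under pics/ and viewed, at most 10 in all, crops included, and the job is handed in when it is done.

Besides the shell and the picture viewer there is one more tool, called after "Request:" as name(argument=value, ...) on one line, values as JSON. apply_moves: Moves the arm, as the interface text tells. Shift numbers are shares of 20 mm and turn numbers shares of 0.1 rad, none past 1 either way. Its arguments: {"type":"object","properties":{"commands":{"type":"array"},"force":{"type":"number"}},"required":["commands"]}

```bash
mkdir -p pics; cat > h.py <<'E'
import numpy as np, cv2
from scipy.spatial.transform import Rotation as R
from bench import r, optics, finish_job
def cam(n):
    p=optics.camera(n); return p
def fl(p): return p["color"].shape[0]/2/np.tan(np.radians(p["vertical_fov"])/2)
def att(p):
    a=np.array(p["attitude"]); return a if a.shape==(3,3) else R.from_quat(a).as_matrix()
def ray_z(p,u,v,z):
    d=att(p)@np.array([(u-p["cx"])/fl(p),(v-p["cy"])/fl(p),1]); o=np.array(p["origin"]); return o+d*(z-o[2])/d[2]
def proj(p,x):
    c=att(p).T@(np.array(x)-np.array(p["origin"])); return (p["cx"]+fl(p)*c[0]/c[2],p["cy"]+fl(p)*c[1]/c[2])
def save(n,p,box=None,s=1):
    im=p["color"]
    if box: im=im[box[1]:box[3],box[0]:box[2]]
    cv2.imwrite("pics/"+n,cv2.resize(im[:,:,::-1],None,fx=s,fy=s,interpolation=cv2.INTER_CUBIC))
E
python3 - <<'E'
from h import *
for n in("top","scene"):
    p=cam(n); save(n+"0.png",p,None,1.4); print(n,np.round(p["origin"]),p["attitude"],p["vertical_fov"])
    for t in("curing_box","port","lid_hinge","handle","thermometer","probe_tip","stand","mould","resin_jar","hardener_bottle"):
        for k in(optics.find_in,optics.tip_of):
            try: print(t,k.__name__,[(np.round(d["xyz"]).astype(int).tolist(),round(d["confidence"],2),np.round(proj(p,d["xyz"])).astype(int).tolist()) for d in k(p,t)[:5]])
            except Exception as e: print(t,k.__name__,str(e)[:60])
print(r.sense())
E
```

```text
top [ 388.  -13. 1101.] [ 0.72434069 -0.6817557   0.06980126 -0.07528287] 49.08922009344739
curing_box call [([590, 28, 123], 0.58, [268, 204])]
curing_box call [([610, 41, 1], 0.98, [265, 207]), ([509, -358, -1], 0.57, [429, 258])]
port call [([593, 29, 123], 0.9, [268, 203])]
port call [([574, -118, 100], 0.66, [334, 218])]
lid_hinge call [([602, 40, 121], 0.9, [264, 199])]
lid_hinge call [([710, 35, 111], 0.8, [269, 153]), ([573, -121, 100], 0.2, [335, 218])]
handle call [([603, 38, 118], 0.62, [264, 199])]
handle call [([465, 44, 115], 0.71, [257, 262]), ([443, 311, 10], 0.17, [146, 268])]
thermometer call [([460, 212, 117], 0.67, [178, 260]), ([546, 347, 16], 0.43, [136, 224]), ([507, -353, 12], 0.32, [429, 258])]
thermometer call [([460, 212, 1], 0.76, [189, 264]), ([536, 304, 0], 0.66, [155, 230]), ([440, 310, 12], 0.55, [146, 269]), ([612, 43, 1], 0.34, [264, 206])]
probe_tip call [([458, 215, 108], 0.69, [178, 261]), ([549, 347, 17], 0.52, [135, 223]), ([440, 306, 93], 0.49, [137, 267])]
probe_tip call [([537, 303, 3], 0.4, [155, 230])]
stand call [([437, 289, 56], 0.91, [14
[... 1704 characters left out ...]
6])]
{'time_s': 2.1, 'joint_pos': array([-1.41712180e+00,  3.58825204e-01,  1.51042900e+00, -2.13610054e-05,
        1.27251841e+00, -1.15098914e-01]), 'qd': array([-0.00111188, -0.0005127 , -0.00135794,  0.00054772, -0.00113509,
        0.0003452 ]), 'tau': array([ 2.91867991e-04, -5.27574635e+01, -2.79041523e+01, -3.10672895e-04,
        1.71570748e-03, -7.69944535e-06]), 'eef_pos': array([ 159.30658134, -578.40587736,  231.24069445]), 'eef_rot': array([ 9.90983262e-01,  1.33985698e-01, -1.19421058e-05, -8.97655221e-05]), 'force': array([-0.60569707, -0.27312362, -0.3309172 ]), 'torque': array([-0.03029214, -0.01864369,  0.01193647]), 'gripper_force': 0.0, 'finger_gap': 0.9995141770353342}
```

View pics/top0.png

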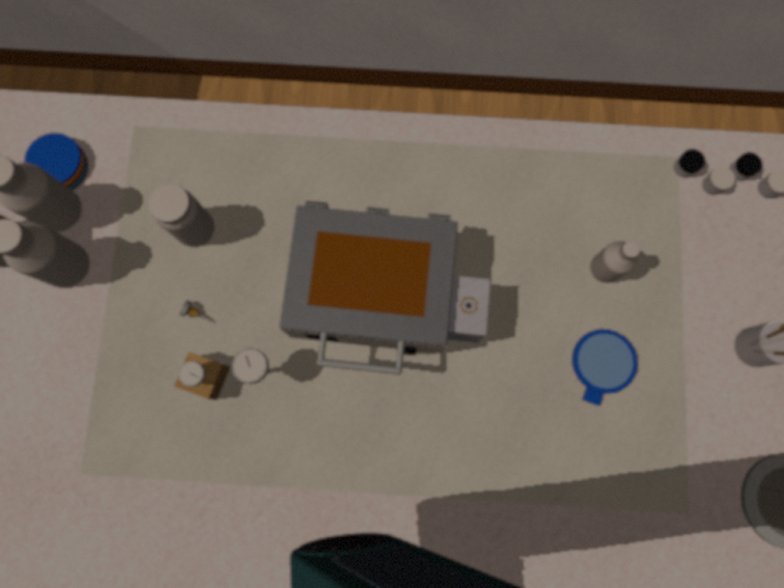

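View pics/scene0.png

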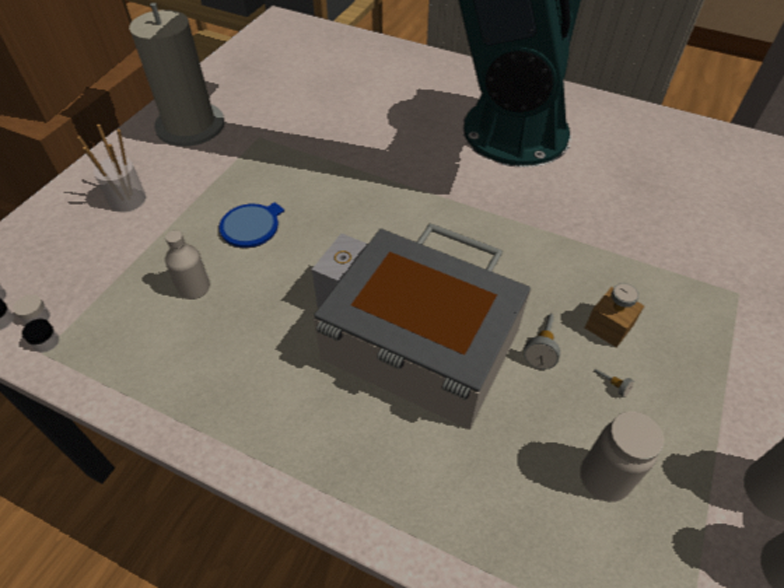

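The two views show different states: two loose look-alikes were standing on their tips and have since fallen. The candidates are now:
- stand (scene 447,207)
- large, loose (scene 386,250)
- small, loose (scene 440,275)

The one in the stand fits, since its dial is of middle size and it sits in the wooden block. I'll confirm this in a crop and refine the positions.

```bash
python3 - <<'E'
from h import *
t=cam("top"); s=cam("scene")
a=cv2.resize(t["color"][200:300,110:220],None,fx=5,fy=5,interpolation=cv2.INTER_CUBIC)
b=cv2.resize(t["color"][190:250,310:360],None,fx=5,fy=5,interpolation=cv2.INTER_CUBIC)
im=np.zeros((500,800,3),np.uint8); im[:,:550]=a; im[:300,550:]=b
cv2.imwrite("pics/c1.png",im[:,:,::-1])
c=cv2.resize(s["color"][180:300,370:470],None,fx=4,fy=4,interpolation=cv2.INTER_CUBIC)
d=cv2.resize(s["color"][160:230,220:290],None,fx=5,fy=5,interpolation=cv2.INTER_CUBIC)
im=np.zeros((480,750,3),np.uint8); im[:,:400]=c; im[:350,400:]=d
cv2.imwrite("pics/c2.png",im[:,:,::-1])
np.save("t.npy",t,allow_pickle=True);np.save("s.npy",s,allow_pickle=True)
print(r.sense()["time_s"])
E
```

```text
2.2
```

View pics/c1.png

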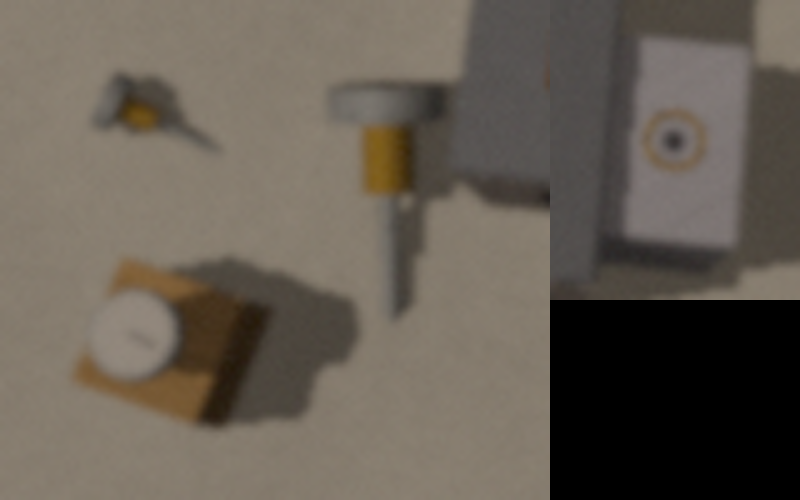

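View pics/c2.png

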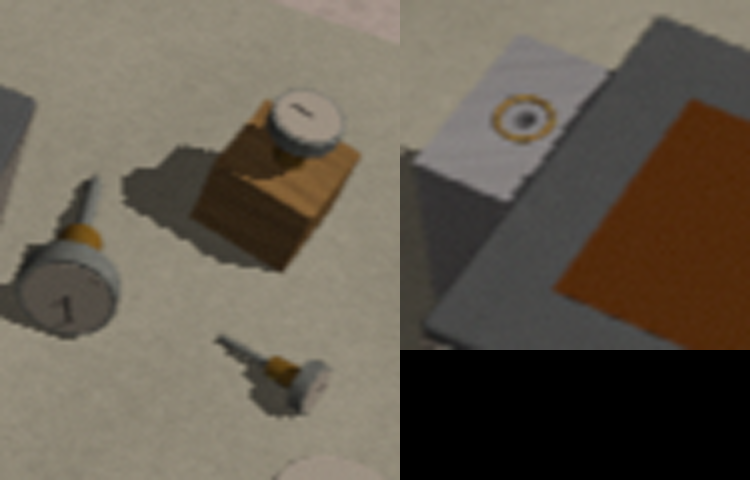

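```bash
python3 - <<'E'
from h import *
t=np.load("t.npy",allow_pickle=True).item(); s=np.load("s.npy",allow_pickle=True).item()
def px(U,V,f,x,y): return (x+(U+.5)/f-.5,y+(V+.5)/f-.5)
print("dial",ray_z(t,*px(135,335,5,110,200),92)[:2],ray_z(s,*px(306,120,4,370,180),92)[:2])
print("ring",ray_z(t,*px(675-550,141,5,310,190),100)[:2],ray_z(s,*px(524-400,119,5,220,160),100)[:2])
# diameter of dial: horizontal extent 90..181
a=ray_z(t,*px(89,335,5,110,200),92);b=ray_z(t,*px(181,335,5,110,200),92);print("dia",np.linalg.norm(a-b))
# refine: ring colour centroid
for p,c in((t,(335,218)),(s,(244,183))):
    im=p["color"].astype(int); u0,v0=c
    w=np.clip((im[...,0]-im[...,2])[v0-10:v0+11,u0-9:u0+10]-25,0,None)
    vv,uu=np.mgrid[v0-10:v0+11,u0-9:u0+10]
    m=(uu*w).sum()/w.sum(),(vv*w).sum()/w.sum(); print(m,w.sum(),ray_z(p,*m,100)[:2])
# dial in each: bright, low-saturation blob
for p,c in((t,(136,267)),(s,(446,210))):
    im=p["color"].astype(int); u0,v0=c
    m=((im[...,0]-im[...,2]<22)&(im.sum(2)>390)).astype(np.uint8)
    n,l,st,ce=cv2.connectedComponentsWithStats(m); k=l[v0,u0]; print(k,st[k],ce[k],ray_z(p,*ce[k],92)[:2])
# handle: project
for n,xy in(("handle",(466,46,115)),):
  print([proj(p,xy) for p in(t,s)])
for e in ((257.5,),): pass
# bar ends & corners of lid seen in the top picture (1.4x view coordinates)
for n,U,V,z in(("barL",320,363,115),("barR",400,371,115),("lidFL",283,327,120),("lidFR",447,345,120),("lidBL",299,207,120),("lidBR",457,219,120)):
    print(n,np.round(ray_z(t,*px(U,V,1.4,0,0),z),1))
E
```

```text
dial [441.22887232 307.19199145] [444.6839263 307.5160394]
ring [ 573.86180174 -118.96841108] [ 574.43996221 -119.47078616]
dia 40.15121444227063
(np.float64(334.2200488997555), np.float64(217.93887530562347)) 409 [ 573.49959141 -118.14194174]
(np.float64(244.34726962457339), np.float64(183.23378839590444)) 1172 [ 574.05215885 -119.8164969 ]
0 [     0      0    560    420 214629] [286.20810794 203.97913609] [600.24629433 -10.3849085 ]
0 [     0      0    560    420 234179] [279.663501   209.30080836] [601.1307393  -18.82238623]
[(np.float64(256.29034520183393), np.float64(261.62383904434097)), (np.float64(331.3681278646811), np.float64(170.53824711214722))]
barL [467.7 105.8 115. ]
barR [462.9 -16.8 115. ]
lidFL [518.8 166.6 120. ]
lidFR [506.3 -86.1 120. ]
lidBL [712.9 159.6 120. ]
lidBR [708.1 -93.2 120. ]
```

The picture confirms it: the stand's dial (top px 136,267) measures 40.2 mm, so it is the middle size; the others measure larger (386,250) and smaller (440,275). The ring is at about (574,-119.3), the dial at about (442.5,307.3), and the box yaw is about -2.3°. I'll close along the box's x axis for both grasps.

Request:
apply_moves(commands=[{"delta_pos": [1, 1, 0], "turn": [0, 0, 0.8], "gripper": 1}, {"delta_pos": [1, 1, 0], "turn": [0, 0, 0.8], "gripper": 1}, {"delta_pos": [1, 1, 0], "turn": [0, 0, 0.8], "gripper": 1}, {"delta_pos": [1, 1, 0], "turn": [0, 0, 0.8], "gripper": 1}, {"delta_pos": [1, 1, 0], "turn": [0, 0, 0.8], "gripper": 1}, {"delta_pos": [1, 1, 0], "turn": [0, 0, 0.8], "gripper": 1}, {"delta_pos": [1, 1, 0], "turn": [0, 0, 0.8], "gripper": 1}, {"delta_pos": [1, 1, 0], "turn": [0, 0, 0.8], "gripper": 1}])

```text
time_s: 2.87
eef_pos: [320.1, -417.4, 231.4]
eef_rot: [0.898, 0.441, 0.0, 0.0]
force: [0.1, -0.0, 0.4]
finger_gap: 0.997
gripper_force: 0.0
```

Request:
apply_moves(commands=[{"delta_pos": [0.8, 1, 0], "turn": [0, 0, 0.8], "gripper": 1}, {"delta_pos": [0.8, 1, 0], "turn": [0, 0, 0.8], "gripper": 1}, {"delta_pos": [0.8, 1, 0], "turn": [0, 0, 0.8], "gripper": 1}, {"delta_pos": [0.8, 1, 0], "turn": [0, 0, 0.8], "gripper": 1}, {"delta_pos": [0.8, 1, 0], "turn": [0, 0, 0.8], "gripper": 1}, {"delta_pos": [0.8, 1, 0], "turn": [0, 0, 0.8], "gripper": 1}, {"delta_pos": [0.8, 1, 0], "turn": [0, 0, 0.8], "gripper": 1}, {"delta_pos": [0.8, 1, 0], "turn": [0, 0, 0.6], "gripper": 1}])

```text
time_s: 3.53
eef_pos: [448.0, -257.4, 231.4]
eef_rot: [0.72, 0.694, -0.0, 0.0]
force: [0.0, 0.3, -1.0]
finger_gap: 1.003
gripper_force: 0.0
```

Request:
apply_moves(commands=[{"delta_pos": [0, 1, 0], "turn": [0, 0, 0], "gripper": 1}, {"delta_pos": [0, 1, 0], "turn": [0, 0, 0], "gripper": 1}, {"delta_pos": [0, 1, 0], "turn": [0, 0, 0], "gripper": 1}, {"delta_pos": [0, 1, 0], "turn": [0, 0, 0], "gripper": 1}, {"delta_pos": [0, 1, 0], "turn": [0, 0, 0], "gripper": 1}, {"delta_pos": [0, 1, 0], "turn": [0, 0, 0], "gripper": 1}, {"delta_pos": [0, 1, 0], "turn": [0, 0, 0], "gripper": 1}, {"delta_pos": [0, 1, 0], "turn": [0, 0, 0], "gripper": 1}])

```text
time_s: 4.2
eef_pos: [447.3, -97.5, 231.4]
eef_rot: [0.722, 0.692, 0.0, 0.0]
force: [0.2, 0.7, -0.3]
finger_gap: 1.002
gripper_force: 0.0
```

Request:
apply_moves(commands=[{"delta_pos": [0, 1, 0], "turn": [0, 0, 0], "gripper": 1}, {"delta_pos": [0, 1, 0], "turn": [0, 0, 0], "gripper": 1}, {"delta_pos": [0, 1, 0], "turn": [0, 0, 0], "gripper": 1}, {"delta_pos": [0, 1, 0], "turn": [0, 0, 0], "gripper": 1}, {"delta_pos": [0, 1, 0], "turn": [0, 0, 0], "gripper": 1}, {"delta_pos": [0, 1, 0], "turn": [0, 0, 0], "gripper": 1}, {"delta_pos": [0, 1, 0], "turn": [0, 0, 0], "gripper": 1}, {"delta_pos": [0, 1, 0], "turn": [0, 0, 0], "gripper": 1}])

```text
time_s: 4.87
eef_pos: [447.3, 62.6, 231.4]
eef_rot: [0.722, 0.692, 0.0, 0.0]
force: [-0.5, -0.2, 0.0]
finger_gap: 1.0
gripper_force: 0.0
```

Request:
apply_moves(commands=[{"delta_pos": [0, 1, 0], "turn": [0, 0, 0], "gripper": 1}, {"delta_pos": [0, 1, 0], "turn": [0, 0, 0], "gripper": 1}, {"delta_pos": [0, 1, 0], "turn": [0, 0, 0], "gripper": 1}, {"delta_pos": [0, 1, 0], "turn": [0, 0, 0], "gripper": 1}, {"delta_pos": [0, 1, 0], "turn": [0, 0, 0], "gripper": 1}, {"delta_pos": [0, 1, 0], "turn": [0, 0, 0], "gripper": 1}, {"delta_pos": [0, 1, 0], "turn": [0, 0, 0], "gripper": 1}, {"delta_pos": [0, 0, 0], "turn": [0, 0, 0], "gripper": 1}])

```text
time_s: 5.53
eef_pos: [447.6, 204.5, 231.5]
eef_rot: [0.721, 0.693, 0.001, -0.0]
force: [1.1, 0.8, 1.0]
finger_gap: 1.001
gripper_force: 0.0
```

Request:
apply_moves(commands=[{"delta_pos": [-0.25, 1, 0], "turn": [0, 0, 0], "gripper": 1}, {"delta_pos": [0, 1, 0], "turn": [0, 0, 0], "gripper": 1}, {"delta_pos": [0, 1, 0], "turn": [0, 0, 0], "gripper": 1}, {"delta_pos": [0, 1, 0], "turn": [0, 0, 0], "gripper": 1}, {"delta_pos": [0, 1, -0.5], "turn": [0, 0, 0], "gripper": 1}, {"delta_pos": [0, 0.14, -1], "turn": [0, 0, 0], "gripper": 1}, {"delta_pos": [0, 0, -1], "turn": [0, 0, 0], "gripper": 1}, {"delta_pos": [0, 0, -1], "turn": [0, 0, 0], "gripper": 1}])

```text
time_s: 6.2
eef_pos: [442.6, 304.5, 160.8]
eef_rot: [0.721, 0.692, 0.0, 0.0]
force: [-0.4, 0.1, -0.6]
finger_gap: 0.998
gripper_force: 0.0
```

Request:
apply_moves(commands=[{"delta_pos": [0, 0, -1], "turn": [0, 0, 0], "gripper": 1}, {"delta_pos": [0, 0, -1], "turn": [0, 0, 0], "gripper": 1}, {"delta_pos": [0, 0, -1], "turn": [0, 0, 0], "gripper": 1}, {"delta_pos": [0, 0, -1], "turn": [0, 0, 0], "gripper": 1}, {"delta_pos": [0, 0, -0.75], "turn": [0, 0, 0], "gripper": 1}, {"delta_pos": [0, 0, 0], "turn": [0, 0, 0], "gripper": 1}, {"delta_pos": [0, 0, 0], "turn": [0, 0, 0], "gripper": 1}])

```text
time_s: 6.78
eef_pos: [441.9, 303.6, 65.8]
eef_rot: [0.722, 0.692, -0.001, -0.0]
force: [0.0, -0.0, -0.2]
finger_gap: 1.002
gripper_force: 0.0
```

Request:
apply_moves(commands=[{"delta_pos": [0, 0, 0], "turn": [0, 0, 0], "gripper": 0.3}, {"delta_pos": [0, 0, 0], "turn": [0, 0, 0], "gripper": 0.3}, {"delta_pos": [0, 0, 0], "turn": [0, 0, 0], "gripper": 0.3}, {"delta_pos": [0, 0, 0], "turn": [0, 0, 0], "gripper": 0.3}, {"delta_pos": [0, 0, 0], "turn": [0, 0, 0], "gripper": 0.3}, {"delta_pos": [0, 0, 0], "turn": [0, 0, 0], "gripper": 0.3}, {"delta_pos": [0, 0, 0], "turn": [0, 0, 0], "gripper": 0.3}, {"delta_pos": [0, 0, 0], "turn": [0, 0, 0], "gripper": 0.3}], force=25)

```text
time_s: 7.45
eef_pos: [443.0, 304.8, 67.2]
eef_rot: [0.722, 0.692, 0.001, 0.0]
force: [-0.5, -0.1, 7.2]
finger_gap: 0.455
gripper_force: 24.6
```

Request:
apply_moves(commands=[{"delta_pos": [0, 0, 0.3], "turn": [0, 0, 0], "gripper": 0.3}, {"delta_pos": [0, 0, 0.5], "turn": [0, 0, 0], "gripper": 0.3}, {"delta_pos": [0, 0, 1], "turn": [0, 0, 0], "gripper": 0.3}, {"delta_pos": [0, 0, 1], "turn": [0, 0, 0], "gripper": 0.3}, {"delta_pos": [0, 0, 1], "turn": [0, 0, 0], "gripper": 0.3}, {"delta_pos": [0, 0, 1], "turn": [0, 0, 0], "gripper": 0.3}, {"delta_pos": [0, 0, 1], "turn": [0, 0, 0], "gripper": 0.3}, {"delta_pos": [0, 0, 1], "turn": [0, 0, 0], "gripper": 0.3}])

```text
time_s: 8.12
eef_pos: [441.7, 304.2, 204.0]
eef_rot: [0.722, 0.692, -0.0, -0.0]
force: [-0.1, -0.5, -1.7]
finger_gap: 0.459
gripper_force: 26.1
```

Request:
apply_moves(commands=[{"delta_pos": [0, -1, 1], "turn": [0, 0, 0], "gripper": 0.3}, {"delta_pos": [0, -1, 0.4], "turn": [0, 0, 0], "gripper": 0.3}, {"delta_pos": [0.3, -1, 0], "turn": [0, 0, 0], "gripper": 0.3}, {"delta_pos": [0.3, -1, 0], "turn": [0, 0, 0], "gripper": 0.3}, {"delta_pos": [0.3, -1, 0], "turn": [0, 0, 0], "gripper": 0.3}, {"delta_pos": [0.3, -1, 0], "turn": [0, 0, 0], "gripper": 0.3}, {"delta_pos": [0.3, -1, 0], "turn": [0, 0, 0], "gripper": 0.3}, {"delta_pos": [0.3, -1, 0], "turn": [0, 0, 0], "gripper": 0.3}])

```text
time_s: 8.78
eef_pos: [477.9, 143.4, 231.0]
eef_rot: [0.722, 0.692, -0.0, -0.0]
force: [-0.1, -0.0, -0.7]
finger_gap: 0.454
gripper_force: 26.1
```

Request:
apply_moves(commands=[{"delta_pos": [0.4, -1, 0], "turn": [0, 0, 0], "gripper": 0.3}, {"delta_pos": [0.4, -1, 0], "turn": [0, 0, 0], "gripper": 0.3}, {"delta_pos": [0.4, -1, 0], "turn": [0, 0, 0], "gripper": 0.3}, {"delta_pos": [0.4, -1, 0], "turn": [0, 0, 0], "gripper": 0.3}, {"delta_pos": [0.4, -1, 0], "turn": [0, 0, 0], "gripper": 0.3}, {"delta_pos": [0.4, -1, 0], "turn": [0, 0, 0], "gripper": 0.3}, {"delta_pos": [0.4, -1, 0], "turn": [0, 0, 0], "gripper": 0.3}, {"delta_pos": [0.4, -1, 0], "turn": [0, 0, 0], "gripper": 0.3}])

```text
time_s: 9.45
eef_pos: [542.0, -16.5, 231.0]
eef_rot: [0.722, 0.692, -0.0, -0.0]
force: [0.5, -1.4, -1.1]
finger_gap: 0.459
gripper_force: 26.1
```

Request:
apply_moves(commands=[{"delta_pos": [0.4, -1, 0], "turn": [0, 0, 0], "gripper": 0.3}, {"delta_pos": [0.4, -1, 0], "turn": [0, 0, 0], "gripper": 0.3}, {"delta_pos": [0.4, -1, 0], "turn": [0, 0, 0], "gripper": 0.3}, {"delta_pos": [0.3, -1, 0], "turn": [0, 0, 0], "gripper": 0.3}, {"delta_pos": [0, -1, 0], "turn": [0, 0, 0], "gripper": 0.3}, {"delta_pos": [0, -0.2, 0], "turn": [0, 0, 0], "gripper": 0.3}, {"delta_pos": [0, 0, 0], "turn": [0, 0, 0], "gripper": 0.3}, {"delta_pos": [0, 0, 0], "turn": [0, 0, 0], "gripper": 0.3}])

```text
time_s: 10.12
eef_pos: [571.8, -119.1, 230.5]
eef_rot: [0.722, 0.692, 0.0, -0.001]
force: [-0.3, 0.4, -0.2]
finger_gap: 0.458
gripper_force: 26.1
```

```bash
python3 - <<'E'
from h import *
s=cam("scene"); t=cam("top"); e=r.sense(); print(e["eef_pos"],e["eef_rot"],e["finger_gap"],e["gripper_force"])
np.save("s2.npy",s,allow_pickle=True); np.save("t2.npy",t,allow_pickle=True)
print(np.round(proj(s,(574,-119,160))),np.round(proj(t,(574,-119,160))))
for p in(s,t):
  for k in("thermometer","probe_tip"): print(k,[(np.round(d["xyz"]).tolist(),round(d["confidence"],2)) for d in optics.tip_of(p,k)[:4]])
u,v=map(int,proj(s,(574,-119,170)))
save("s2.png",s,(u-50,v-50,u+50,v+40),6)
print(u,v)
E
```

```text
[ 571.87829896 -118.48121878  230.44589917] [ 7.21588655e-01  6.92321899e-01  6.89842024e-05 -4.42530790e-04] 0.4560026812468423 26.08941078186035
[243. 165.] [338. 213.]
thermometer [([460.0, 218.0, -0.0], 0.98), ([568.0, -116.0, 172.0], 0.66), ([534.0, 311.0, 3.0], 0.59), ([613.0, 43.0, -3.0], 0.55)]
probe_tip [([571.0, -115.0, 174.0], 0.84), ([612.0, 42.0, -1.0], 0.67), ([534.0, 304.0, 2.0], 0.66), ([461.0, 215.0, 5.0], 0.62)]
thermometer [([534.0, 304.0, -0.0], 0.67), ([464.0, 215.0, 3.0], 0.56), ([566.0, -113.0, 173.0], 0.41)]
probe_tip [([461.0, 215.0, 0.0], 0.95), ([535.0, 305.0, -2.0], 0.61), ([567.0, -117.0, 174.0], 0.52)]
242 161
```

View pics/s2.png

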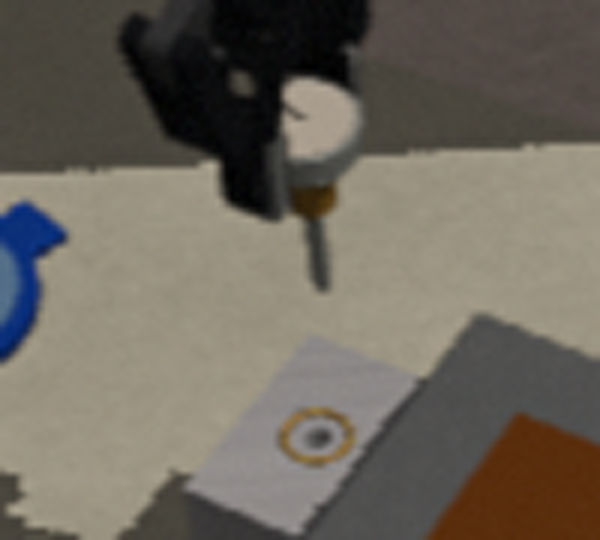

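The crop shows the thermometer held upright, with its tip at about (321,290) in the crop, which is scene px (245,159), and the port ring at (317,436). I'll compute the tip offset and the tilt.

```bash
python3 - <<'E'
from h import *
s=np.load("s2.npy",allow_pickle=True).item(); t=np.load("t2.npy",allow_pickle=True).item()
def px(U,V,f=6,x=192,y=111): return (x+(U+.5)/f-.5,y+(V+.5)/f-.5)
for z in(171,174): print("tip",z,ray_z(s,*px(321,291),z)[:2])
print("collar bottom",ray_z(s,*px(317,215),173.5+45)[:2])
print("dial c",ray_z(s,*px(320,117),173.5+82)[:2])
print("ring",ray_z(s,*px(317,437),100)[:2])
def ip(x): u,v=proj(s,x); return ((u-192+.5)*6-.5,(v-111+.5)*6-.5)
for z in(173.5,218.5,243.5,255.5): print(z,np.round(ip((572,-115.7,z)),1))
u,v=map(int,proj(t,(574,-119,200)))
save("t2.png",t,(u-40,v-30,u+40,v+30),8); print(u,v)
E
```

```text
tip 171 [ 566.85076758 -116.97765003]
tip 174 [ 569.41002742 -115.38149918]
collar bottom [ 576.33702265 -110.09310685]
dial c [ 568.74279391 -110.52112895]
ring [ 574.46771968 -119.41315938]
173.5 [316.8 296.4]
218.5 [308.6 202. ]
243.5 [303.7 146.1]
255.5 [301.3 118.4]
340 208
```

View pics/t2.png

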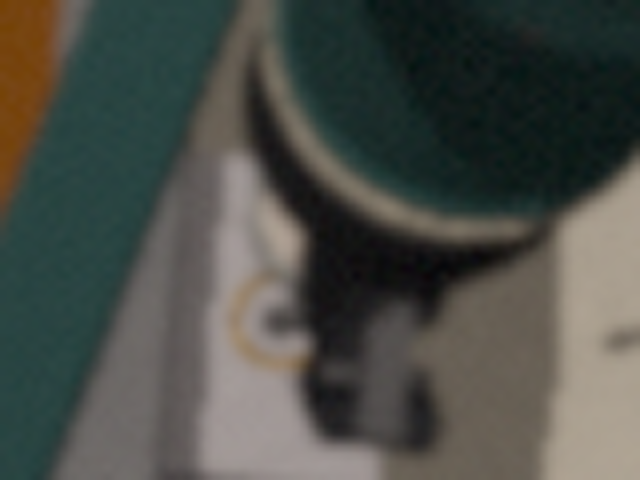

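Request:
apply_moves(commands=[{"delta_pos": [0.12, -0.2, -0.5], "turn": [0, 0, 0], "gripper": 0.3}, {"delta_pos": [0, 0, -0.8], "turn": [0, 0, 0], "gripper": 0.3}, {"delta_pos": [0, 0, -0.8], "turn": [0, 0, 0], "gripper": 0.3}, {"delta_pos": [0, 0, -0.7], "turn": [0, 0, 0], "gripper": 0.3}, {"delta_pos": [0, 0, -0.5], "turn": [0, 0, 0], "gripper": 0.3}, {"delta_pos": [0, 0, 0], "turn": [0, 0, 0], "gripper": 0.3}, {"delta_pos": [0, 0, 0], "turn": [0, 0, 0], "gripper": 0.3}])

```text
time_s: 11.0
eef_pos: [574.4, -123.5, 163.5]
eef_rot: [0.722, 0.692, -0.0, -0.001]
force: [0.9, 0.4, 0.1]
finger_gap: 0.457
gripper_force: 26.1
```

```bash
python3 - <<'E'
from h import *
s=cam("scene"); e=r.sense(); print(e["eef_pos"],e["force"])
save("s3.png",s,(217,135,287,205),8)
def ip(x): u,v=proj(s,x); return np.round([(u-217+.5)*8-.5,(v-135+.5)*8-.5],1)
x,y,z=e["eef_pos"]
for h in(0,45,70,82): print(h,ip((574.3,-119.4,z-57+h)))
print("ring",ip((574.3,-119.4,100)), "per mm x,y,z",[ip(np.array([574.3,-119.4,110])+10*np.eye(3)[i])-ip((574.3,-119.4,110)) for i in range(3)])
for k in("thermometer","probe_tip"): print(k,[(np.round(d["xyz"]).tolist(),round(d["confidence"],2)) for d in optics.tip_of(s,k)[:4]])
E
```

```text
[ 575.03178594 -123.71618076  164.37148858] [ 0.59930065 -0.53417819 -0.97811789]
0 [221.5 372.8]
45 [211.2 260.4]
70 [205.  194.2]
82 [202.  161.4]
ring [223.2 390.4] per mm x,y,z [array([-17.3,  24.1]), array([31.7, 11.6]), array([ -2.2, -24.4])]
thermometer [([460.0, 216.0, 0.0], 0.89), ([532.0, 308.0, 3.0], 0.71), ([569.0, -119.0, 105.0], 0.48), ([574.0, -122.0, 108.0], 0.3)]
probe_tip [([573.0, -123.0, 106.0], 0.76), ([572.0, -116.0, 94.0], 0.65), ([535.0, 304.0, 2.0], 0.53)]
```

View pics/s3.png

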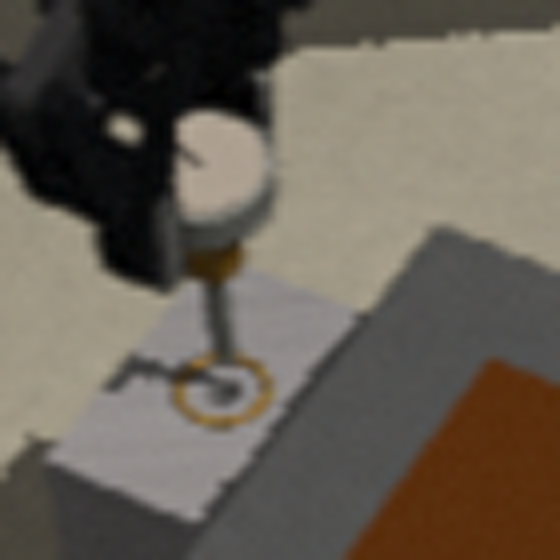

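The picture shows the tip about 7 mm above the mouth at (225,362), with the port centre at (223,391); dial and ring line up to within about 1 mm. I'll nudge y slightly and insert gently.

Request:
apply_moves(commands=[{"delta_pos": [0, -0.04, -0.2], "turn": [0, 0, 0], "gripper": 0.3}, {"delta_pos": [0, 0, -0.2], "turn": [0, 0, 0], "gripper": 0.3}, {"delta_pos": [0, 0, -0.2], "turn": [0, 0, 0], "gripper": 0.3}, {"delta_pos": [0, 0, -0.2], "turn": [0, 0, 0], "gripper": 0.3}, {"delta_pos": [0, 0, 0], "turn": [0, 0, 0], "gripper": 0.3}])

```text
time_s: 11.57
eef_pos: [575.6, -124.4, 147.8]
eef_rot: [0.722, 0.692, 0.001, 0.001]
force: [3.4, -0.1, -2.3]
finger_gap: 0.458
gripper_force: 26.0
```

Request:
apply_moves(commands=[{"delta_pos": [0.05, 0, -0.3], "turn": [0, 0, 0], "gripper": 0.3}, {"delta_pos": [0, 0, -0.3], "turn": [0, 0, 0], "gripper": 0.3}, {"delta_pos": [0, 0, -0.3], "turn": [0, 0, 0], "gripper": 0.3}, {"delta_pos": [0, 0, 0], "turn": [0, 0, 0], "gripper": 0.3}])

```text
time_s: 11.9
eef_pos: [575.7, -124.3, 128.9]
eef_rot: [0.722, 0.692, -0.0, -0.0]
force: [3.1, 0.7, -2.2]
finger_gap: 0.451
gripper_force: 26.0
```

Request:
apply_moves(commands=[{"delta_pos": [0.03, 0, -0.3], "turn": [0, 0, 0], "gripper": 0.3}, {"delta_pos": [0, 0, -0.3], "turn": [0, 0, 0], "gripper": 0.3}, {"delta_pos": [0, 0, -0.1], "turn": [0, 0, 0], "gripper": 0.3}, {"delta_pos": [0, 0, 0], "turn": [0, 0, 0], "gripper": 0.3}])

```text
time_s: 12.23
eef_pos: [576.0, -124.3, 115.4]
eef_rot: [0.722, 0.692, -0.0, -0.001]
force: [1.5, 0.7, -1.4]
finger_gap: 0.456
gripper_force: 26.0
```

Request:
apply_moves(commands=[{"delta_pos": [0, 0, -0.1], "turn": [0, 0, 0], "gripper": 0.3}, {"delta_pos": [0, 0, 0], "turn": [0, 0, 0], "gripper": 0.3}])

```text
time_s: 12.4
eef_pos: [576.1, -124.4, 114.0]
eef_rot: [0.722, 0.692, -0.0, -0.0]
force: [1.7, 0.6, -1.7]
finger_gap: 0.456
gripper_force: 26.1
```

Request:
apply_moves(commands=[{"delta_pos": [0, 0, -0.1], "turn": [0, 0, 0], "gripper": 0.3}, {"delta_pos": [0, 0, -0.05], "turn": [0, 0, 0], "gripper": 0.3}, {"delta_pos": [0, 0, 0], "turn": [0, 0, 0], "gripper": 0.3}])

```text
time_s: 12.65
eef_pos: [576.3, -124.5, 112.3]
eef_rot: [0.722, 0.692, -0.0, 0.0]
force: [-2.8, 1.5, 7.6]
finger_gap: 0.455
gripper_force: 26.7
```

Request:
apply_moves(commands=[{"delta_pos": [0, 0, -0.05], "turn": [0, 0, 0], "gripper": 0.3}, {"delta_pos": [0, 0, 0], "turn": [0, 0, 0], "gripper": 0.3}])

```text
time_s: 12.82
eef_pos: [576.3, -124.5, 112.1]
eef_rot: [0.722, 0.692, 0.0, 0.0]
force: [-3.0, 2.0, 15.5]
finger_gap: 0.454
gripper_force: 27.2
```

The collar is seated, with contact force rising at TCP z 112. I'll release and rise.

Request:
apply_moves(commands=[{"delta_pos": [0, 0, 0.05], "turn": [0, 0, 0], "gripper": 0.9}, {"delta_pos": [0, 0, 0], "turn": [0, 0, 0], "gripper": 0.9}, {"delta_pos": [0, 0, 0], "turn": [0, 0, 0], "gripper": 0.9}, {"delta_pos": [0, 0, 0], "turn": [0, 0, 0], "gripper": 0.9}, {"delta_pos": [0, 0, 0], "turn": [0, 0, 0], "gripper": 0.9}, {"delta_pos": [0, 0, 0.2], "turn": [0, 0, 0], "gripper": 0.9}, {"delta_pos": [0, 0, 0.5], "turn": [0, 0, 0], "gripper": 0.9}, {"delta_pos": [0, 0, 1], "turn": [0, 0, 0], "gripper": 0.9}])

```text
time_s: 13.48
eef_pos: [574.7, -123.9, 144.1]
eef_rot: [0.722, 0.692, -0.001, -0.002]
force: [0.1, -0.6, 0.5]
finger_gap: 0.902
gripper_force: 0.0
```

Request:
apply_moves(commands=[{"delta_pos": [0, 0, 1], "turn": [0, 0, 0], "gripper": 0.9}, {"delta_pos": [0, 0, 1], "turn": [0, 0, 0], "gripper": 0.9}, {"delta_pos": [0, 0, 1], "turn": [0, 0, 0], "gripper": 0.9}, {"delta_pos": [-1, 0.5, 0], "turn": [0, 0, 0], "gripper": 0.4}, {"delta_pos": [-1, 1, 0], "turn": [0, 0, 0], "gripper": 0.4}, {"delta_pos": [-1, 1, 0], "turn": [0, 0, 0], "gripper": 0.4}, {"delta_pos": [-1, 1, 0], "turn": [0, 0, 0], "gripper": 0.4}, {"delta_pos": [-1, 1, 0], "turn": [0, 0, 0], "gripper": 0.4}])

```text
time_s: 14.15
eef_pos: [475.5, -33.8, 206.1]
eef_rot: [0.722, 0.692, 0.0, 0.0]
force: [0.5, -0.1, -0.4]
finger_gap: 0.399
gripper_force: 0.0
```

```bash
python3 - <<'E'
from h import *
s=cam("scene"); t=cam("top"); e=r.sense(); print(e["time_s"],e["eef_pos"],e["finger_gap"])
for p in(s,t):
  for k in("thermometer","handle","lid_hinge"): print(k,[(np.round(d["xyz"]).tolist(),round(d["confidence"],2)) for d in optics.tip_of(p,k)[:4]])
def ip(x): u,v=proj(s,x); return np.round([(u-217+.5)*8-.5,(v-135+.5)*8-.5],1)
for h in(0,25,37): print(h,ip((574.3,-119.4,100+h)))
im=np.zeros((400,790,3),np.uint8)
im[:,:400]=cv2.resize(s["color"][155:205,217:267],None,fx=8,fy=8,interpolation=cv2.INTER_CUBIC)
u,v=np.array(proj(s,(465,44,115))).astype(int); print(u,v)
im[:,410:]=cv2.resize(s["color"][v-50:v+50,u-47:u+48],None,fx=4,fy=4,interpolation=cv2.INTER_CUBIC)
cv2.imwrite("pics/s4.png",im[:,:,::-1])
E
```

```text
14.25 [472.31596545 -31.80311211 205.65393924] 0.3989173037982248
thermometer [([459.0, 218.0, 2.0], 0.88), ([533.0, 310.0, 5.0], 0.67), ([574.0, -121.0, 52.0], 0.51)]
handle [([467.0, 49.0, 112.0], 0.91)]
lid_hinge [([713.0, 32.0, 110.0], 0.56)]
thermometer [([461.0, 216.0, 5.0], 0.62), ([536.0, 305.0, 0.0], 0.42)]
handle [([467.0, 42.0, 114.0], 0.61)]
lid_hinge [([709.0, 35.0, 111.0], 0.69)]
0 [223.2 390.4]
25 [217.6 329.8]
37 [214.8 299.8]
330 169
```

View pics/s4.png

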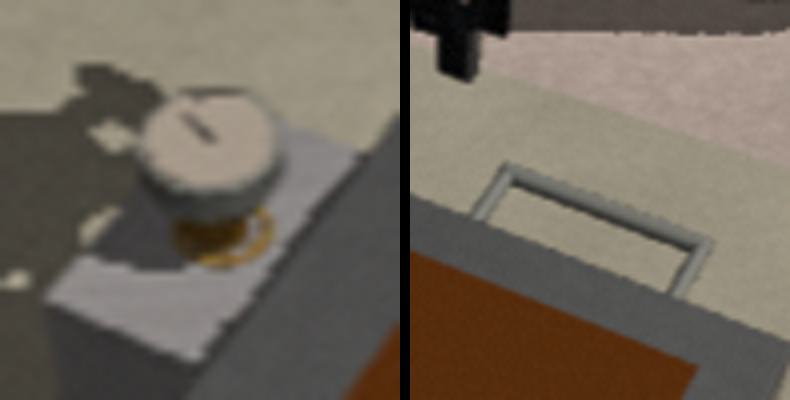

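The thermometer is home: its dial is at (212,302) and I expected (215,300). The handle's middle is at about (466,45). Next I move above it and check before going down.

Request:
apply_moves(commands=[{"delta_pos": [-0.2, 1, 0], "turn": [0, 0, 0], "gripper": 0.4}, {"delta_pos": [-0.15, 1, 0], "turn": [0, 0, 0], "gripper": 0.4}, {"delta_pos": [0, 1, 0], "turn": [0, 0, 0], "gripper": 0.4}, {"delta_pos": [0, 0.8, -0.5], "turn": [0, 0, 0], "gripper": 0.4}, {"delta_pos": [0, 0, -1], "turn": [0, 0, 0], "gripper": 0.4}, {"delta_pos": [0, 0, -1], "turn": [0, 0, 0], "gripper": 0.4}, {"delta_pos": [0, 0, 0], "turn": [0, 0, 0], "gripper": 0.4}, {"delta_pos": [0, 0, 0], "turn": [0, 0, 0], "gripper": 0.4}])

```text
time_s: 15.22
eef_pos: [469.0, 41.3, 154.6]
eef_rot: [0.722, 0.692, -0.001, -0.001]
force: [0.2, -0.3, 2.1]
finger_gap: 0.398
gripper_force: 0.0
```

Request:
apply_moves(commands=[{"delta_pos": [-0.15, 0.2, -0.5], "turn": [0, 0, 0], "gripper": 0.4}, {"delta_pos": [0, 0, -0.7], "turn": [0, 0, 0], "gripper": 0.4}, {"delta_pos": [0, 0, -0.7], "turn": [0, 0, 0], "gripper": 0.4}, {"delta_pos": [0, 0, -0.6], "turn": [0, 0, 0], "gripper": 0.4}, {"delta_pos": [0, 0, -0.3], "turn": [0, 0, 0], "gripper": 0.4}, {"delta_pos": [0, 0, 0], "turn": [0, 0, 0], "gripper": 0.4}])

```text
time_s: 15.72
eef_pos: [466.5, 45.2, 99.1]
eef_rot: [0.722, 0.692, -0.0, -0.0]
force: [-0.2, 0.7, -0.3]
finger_gap: 0.399
gripper_force: 0.0
```

Request:
apply_moves(commands=[{"delta_pos": [0, 0, 0], "turn": [0, 0, 0], "gripper": 0}, {"delta_pos": [0, 0, 0], "turn": [0, 0, 0], "gripper": 0}, {"delta_pos": [0, 0, 0], "turn": [0, 0, 0], "gripper": 0}, {"delta_pos": [0, 0, 0], "turn": [0, 0, 0], "gripper": 0}, {"delta_pos": [0, 0, 0], "turn": [0, 0, 0], "gripper": 0}, {"delta_pos": [0, 0, 0], "turn": [0, 0, 0], "gripper": 0}], force=30)

```text
time_s: 16.22
eef_pos: [466.2, 45.4, 99.6]
eef_rot: [0.722, 0.692, -0.0, 0.0]
force: [-3.2, -2.2, 4.5]
finger_gap: 0.126
gripper_force: 29.9
```

```bash
python3 - <<'E'
from h import *
e=r.sense(); print(e["time_s"],e["eef_pos"],e["finger_gap"],e["gripper_force"],e["force"])
# arc: deltas of the bar (units of 20 mm) per stage
th=np.array([0,.15,.3,.45,.6,.75,.9,1.0,1.08,1.0,.9]); a=np.arctan2(4.5,245); yaw=np.radians(-2.3)
x=-245*np.cos(th+a); z=245*np.sin(th+a)
for i in range(len(th)): print(th[i],np.round([(x[i]-x[0])*np.cos(yaw),(x[i]-x[0])*np.sin(yaw),z[i]-z[0]],1), np.round(np.array([np.cos(yaw)*(x[i]-x[i-1]),np.sin(yaw)*(x[i]-x[i-1]),z[i]-z[i-1]])/20,3) if i else "")
E
```

```text
16.2167 [466.24155007  45.41019255  99.64676448] 0.12632443297734308 29.89907294511795 [-3.2029684  -2.18548338  4.50168459]
0.0 [ 0. -0.  0.] 
0.15 [ 3.4 -0.1 36.6] [ 0.171 -0.007  1.828]
0.3 [12.3 -0.5 72.2] [ 0.442 -0.018  1.782]
0.45 [ 26.3  -1.1 106.1] [ 0.703 -0.028  1.696]
0.6 [ 45.3  -1.8 137.5] [ 0.948 -0.038  1.571]
0.75 [ 68.7  -2.8 165.8] [ 1.172 -0.047  1.412]
0.9 [ 96.1  -3.9 190.2] [ 1.37  -0.055  1.221]
1.0 [116.3  -4.7 204.1] [ 1.008 -0.04   0.694]
1.08 [133.4  -5.4 213.7] [ 0.853 -0.034  0.48 ]
1.0 [116.3  -4.7 204.1] [-0.853  0.034 -0.48 ]
0.9 [ 96.1  -3.9 190.2] [-1.008  0.04  -0.694]
```

The bar is gripped (gap matches 12 mm). I'll raise it along the arc.

Request:
apply_moves(commands=[{"delta_pos": [0.02, 0, 0.45], "turn": [0, 0, 0], "gripper": 0}, {"delta_pos": [0.03, 0, 0.46], "turn": [0, 0, 0], "gripper": 0}, {"delta_pos": [0.05, 0, 0.46], "turn": [0, 0, 0], "gripper": 0}, {"delta_pos": [0.07, 0, 0.46], "turn": [0, 0, 0], "gripper": 0}, {"delta_pos": [0.09, 0, 0.45], "turn": [0, 0, 0], "gripper": 0}, {"delta_pos": [0.1, 0, 0.45], "turn": [0, 0, 0], "gripper": 0}, {"delta_pos": [0.12, -0.01, 0.44], "turn": [0, 0, 0], "gripper": 0}, {"delta_pos": [0.13, -0.01, 0.44], "turn": [0, 0, 0], "gripper": 0}])

```text
time_s: 16.88
eef_pos: [477.7, 45.0, 172.4]
eef_rot: [0.722, 0.692, -0.001, -0.0]
force: [-2.5, -4.3, -1.0]
finger_gap: 0.13
gripper_force: 29.3
```

Request:
apply_moves(commands=[{"delta_pos": [0.15, -0.01, 0.43], "turn": [0, 0, 0], "gripper": 0}, {"delta_pos": [0.17, -0.01, 0.43], "turn": [0, 0, 0], "gripper": 0}, {"delta_pos": [0.18, -0.01, 0.42], "turn": [0, 0, 0], "gripper": 0}, {"delta_pos": [0.2, -0.01, 0.42], "turn": [0, 0, 0], "gripper": 0}, {"delta_pos": [0.21, -0.01, 0.41], "turn": [0, 0, 0], "gripper": 0}, {"delta_pos": [0.23, -0.01, 0.4], "turn": [0, 0, 0], "gripper": 0}, {"delta_pos": [0.25, -0.01, 0.39], "turn": [0, 0, 0], "gripper": 0}, {"delta_pos": [0.26, -0.01, 0.37], "turn": [0, 0, 0], "gripper": 0}])

```text
time_s: 17.55
eef_pos: [508.7, 43.6, 237.6]
eef_rot: [0.722, 0.692, -0.002, -0.002]
force: [-10.6, -3.2, 5.2]
finger_gap: 0.125
gripper_force: 29.5
```

Request:
apply_moves(commands=[{"delta_pos": [0.26, -0.01, 0.37], "turn": [0, 0, 0], "gripper": 0}, {"delta_pos": [0.28, -0.01, 0.36], "turn": [0, 0, 0], "gripper": 0}, {"delta_pos": [0.3, -0.01, 0.35], "turn": [0, 0, 0], "gripper": 0}, {"delta_pos": [0.32, -0.01, 0.33], "turn": [0, 0, 0], "gripper": 0}, {"delta_pos": [0.33, -0.01, 0.32], "turn": [0, 0, 0], "gripper": 0}, {"delta_pos": [0.34, -0.01, 0.31], "turn": [0, 0, 0], "gripper": 0}, {"delta_pos": [0.35, -0.01, 0.3], "turn": [0, 0, 0], "gripper": 0}, {"delta_pos": [0.35, -0.01, 0.29], "turn": [0, 0, 0], "gripper": 0}])

```text
time_s: 18.22
eef_pos: [558.8, 41.5, 291.9]
eef_rot: [0.722, 0.692, -0.003, -0.002]
force: [-10.0, -4.3, 10.3]
finger_gap: 0.125
gripper_force: 30.3
```

```bash
cat > st.py <<'E'
from h import *
s=cam("scene"); t=cam("top"); e=r.sense(); print(e["time_s"],e["eef_pos"],e["finger_gap"],e["gripper_force"],e["force"])
x,y,z=e["eef_pos"]; a=np.arctan2(4.5,245)
print("angle from TCP", np.arctan2(z-99.4+4.5, 710.5-x)-a, "radius",np.hypot(z-99.4+4.5,710.5-x))
for p in(s,t):
  for k in("handle","thermometer","lid_hinge"): print(k,[(np.round(d["xyz"]).tolist(),round(d["confidence"],2)) for d in optics.tip_of(p,k)[:3]])
E
python3 st.py
```

```text
18.3167 [560.71075697  41.39546157 293.24427128] 0.12393742145148316 31.0993891954422 [-13.30198578  -4.60982533  17.01808126]
angle from TCP 0.905611360080605 radius 248.55033147438704
handle [([562.0, 43.0, 303.0], 0.95), ([611.0, 43.0, -0.0], 0.49)]
thermometer [([534.0, 311.0, 4.0], 0.71), ([463.0, 213.0, -1.0], 0.67)]
lid_hinge [([710.0, 36.0, 111.0], 0.75)]
handle []
thermometer [([461.0, 214.0, 4.0], 0.73), ([574.0, -117.0, 56.0], 0.67)]
lid_hinge []
```

Request:
apply_moves(commands=[{"delta_pos": [0.2, -0.01, 0.2], "turn": [0, 0, 0], "gripper": 0}, {"delta_pos": [0.2, -0.01, 0.19], "turn": [0, 0, 0], "gripper": 0}, {"delta_pos": [0.21, -0.01, 0.18], "turn": [0, 0, 0], "gripper": 0}, {"delta_pos": [0.21, -0.01, 0.16], "turn": [0, 0, 0], "gripper": 0}, {"delta_pos": [0.22, -0.01, 0.15], "turn": [0, 0, 0], "gripper": 0}, {"delta_pos": [0.22, -0.01, 0.14], "turn": [0, 0, 0], "gripper": 0}, {"delta_pos": [0.22, -0.01, 0.13], "turn": [0, 0, 0], "gripper": 0}, {"delta_pos": [0.22, -0.01, 0.12], "turn": [0, 0, 0], "gripper": 0}])

```text
time_s: 19.28
eef_pos: [596.4, 40.0, 316.7]
eef_rot: [0.722, 0.692, 0.0, 0.001]
force: [-3.2, -4.5, 5.1]
finger_gap: 0.125
gripper_force: 30.6
```

Request:
apply_moves(commands=[{"delta_pos": [0, 0, 0], "turn": [0, 0, 0], "gripper": 0}, {"delta_pos": [0, 0, 0], "turn": [0, 0, 0], "gripper": 0}])

```text
time_s: 19.45
eef_pos: [597.0, 40.0, 316.8]
eef_rot: [0.722, 0.692, 0.001, 0.001]
force: [-3.6, -3.7, 6.2]
finger_gap: 0.125
gripper_force: 30.8
```

```bash
python3 st.py
```

```text
19.55 [596.72105145  40.01680809 316.65158288] 0.12723999147311996 30.827147662639618 [-3.19432519 -3.98726536  6.15603857]
angle from TCP 1.0783648274811863 radius 249.23766497279217
handle [([601.0, 38.0, 329.0], 0.6)]
thermometer [([531.0, 310.0, 1.0], 0.6), ([460.0, 216.0, -1.0], 0.57)]
lid_hinge []
handle []
thermometer [([463.0, 215.0, 5.0], 0.71), ([576.0, -114.0, 52.0], 0.49)]
lid_hinge []
```

Request:
apply_moves(commands=[{"delta_pos": [0.22, -0.01, 0.12], "turn": [0, 0, 0], "gripper": 0}, {"delta_pos": [0.22, -0.01, 0.11], "turn": [0, 0, 0], "gripper": 0}, {"delta_pos": [0, 0, 0], "turn": [0, 0, 0], "gripper": 0}, {"delta_pos": [0, 0, 0], "turn": [0, 0, 0], "gripper": 0}, {"delta_pos": [0, 0, 0], "turn": [0, 0, 0], "gripper": 0}])

```text
time_s: 20.27
eef_pos: [605.6, 39.6, 320.9]
eef_rot: [0.722, 0.692, 0.001, 0.001]
force: [-2.6, -4.1, 6.2]
finger_gap: 0.127
gripper_force: 30.9
```

Request:
apply_moves(commands=[{"delta_pos": [-0.22, 0.01, -0.11], "turn": [0, 0, 0], "gripper": 0}, {"delta_pos": [-0.22, 0.01, -0.12], "turn": [0, 0, 0], "gripper": 0}, {"delta_pos": [-0.22, 0.01, -0.12], "turn": [0, 0, 0], "gripper": 0}, {"delta_pos": [-0.22, 0.01, -0.12], "turn": [0, 0, 0], "gripper": 0}, {"delta_pos": [-0.22, 0.01, -0.13], "turn": [0, 0, 0], "gripper": 0}, {"delta_pos": [-0.22, 0.01, -0.14], "turn": [0, 0, 0], "gripper": 0}, {"delta_pos": [-0.22, 0.01, -0.14], "turn": [0, 0, 0], "gripper": 0}, {"delta_pos": [-0.22, 0.01, -0.15], "turn": [0, 0, 0], "gripper": 0}])

```text
time_s: 20.93
eef_pos: [570.2, 41.3, 299.5]
eef_rot: [0.722, 0.692, 0.0, 0.001]
force: [-1.2, -3.8, 2.6]
finger_gap: 0.123
gripper_force: 31.2
```

Request:
apply_moves(commands=[{"delta_pos": [-0.2, 0.01, -0.15], "turn": [0, 0, 0], "gripper": 0}, {"delta_pos": [-0.2, 0.01, -0.15], "turn": [0, 0, 0], "gripper": 0}, {"delta_pos": [-0.15, 0, -0.1], "turn": [0, 0, 0], "gripper": 0}, {"delta_pos": [0, 0, 0], "turn": [0, 0, 0], "gripper": 0}, {"delta_pos": [0, 0, 0], "turn": [0, 0, 0], "gripper": 0}, {"delta_pos": [0, 0, 0], "turn": [0, 0, 0], "gripper": 0}, {"delta_pos": [0, 0, 0], "turn": [0, 0, 0], "gripper": 0}, {"delta_pos": [0, 0, 0], "turn": [0, 0, 0], "gripper": 0}])

```text
time_s: 21.6
eef_pos: [559.1, 41.8, 290.9]
eef_rot: [0.722, 0.692, -0.0, 0.0]
force: [-0.6, -5.1, 0.7]
finger_gap: 0.124
gripper_force: 31.2
```

```bash
python3 st.py; python3 - <<'E'
from h import *
p=cam("scene"); save("end.png",p,None,1.4)
E
```

```text
21.7 [559.10675076  41.75815895 290.93440625] 0.1265498169814777 31.169262528419495 [-0.88386094 -4.17877799  1.54508967]
angle from TCP 0.8948231975885601 radius 247.6881191126416
handle [([561.0, 42.0, 304.0], 0.83)]
thermometer [([458.0, 217.0, -0.0], 0.95), ([534.0, 309.0, -0.0], 0.67)]
lid_hinge [([710.0, 38.0, 108.0], 0.76)]
handle []
thermometer [([460.0, 214.0, 5.0], 0.81), ([574.0, -115.0, 52.0], 0.52)]
lid_hinge [([575.0, -116.0, 99.0], 0.25)]
```

View pics/end.png

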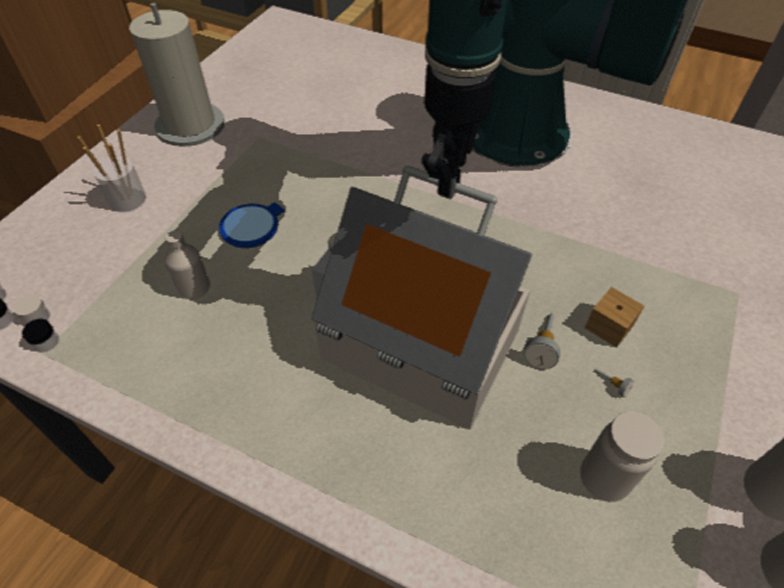

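The lid is held at about 0.90 rad with the bar between the fingers, near (448,185) in the picture. The thermometer is in its port at (335,240) and the bystanders have not moved.

```bash
python3 -c "
from h import *
print(finish_job())"
```

```text
the job is handed in; nothing more can be done
None
```

The job is handed in: the thermometer is home in its port and released, the lid was raised past balance to about 1.12 rad and is now held by its handle at about 0.90 rad, and the mould, jar and bottle were not touched; the judge returned no verdict.

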